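# Check a sprung jig's gap with the thick feeler blade

### The job

Check the gap of the small steel jig: pick up the thicker of the two feeler blades by its wooden grip and, keeping it level, slide its steel tongue into the mouth of the gap. It should drag, as it pushes the sprung jaw back a little; keep sliding until the nose meets the back stop, then leave the blade there, let go, with its grip down on the bench. Leave the thin blade where it stands.

Things in the scene. Friction and masses are not known exactly. Their poses are not given: they have to be found in the camera images.
- jig: Fixed steel jig, 92 long (x) x 96 x 38 mm high. Origin: on the bench, mid-mouth of its gap; x points into the gap, whose mouth faces roughly the robot. Two upright jaws, open above and below: fixed (inner face y = -7 mm) and sprung (y = +5 mm at rest), so the gap is 12 mm. Their first 20 mm flare to a mouth 40 mm wide; a back stop closes the gap at x = 72 mm.
- sprung_jaw (a joint): How far the sprung jaw is pushed out (+y of the jig), m: 0 at rest, at most 0.007. It yields to about 1 N plus 1 N per mm. The thick blade fully in holds it at about 0.002 and is then centred on the jig's y = 0; drag 4 to 15 N all the way, so stopping at a light touch stops short; the back stop is rigid.
- thick_blade: Thick feeler blade, 160 g, loose on the bench: wooden grip 70 long (x) x 24 wide (y) x 34 mm high; from its front a steel tongue (x = 35 to 120, z = 10 to 32 mm), 14 mm thick (y), with a round nose. Origin: centre of the grip's underside; x points to the nose, z up. Grasp the grip across its width from above, at the origin's x, y.
- thin_blade: The thin feeler blade: the same but for a tongue only 6 mm thick (loose in the gap). Not wanted; same origin and axes.
- thick_blade_tip (a point): The nose of the thick blade, 120 mm ahead of its origin along x and 21 mm above its underside.
Not all that is in view belongs to the job. What is shaped like the thick_blade but black or orange is not meant.

How it is judged:
By the outcome, as a careful person would: the job done as asked, in the order asked, and still so for the second after the job is handed in, with the robot touching nothing.
It also fails if it takes over 43 s, if anything falls off the work surface, if the arm or the gripper's body presses on something with over 40 N, if the wrist force passes 120 N, or if a joint passes its speed limit or range.

### The arm

A 6-joint arm with a two-finger parallel gripper is mounted at the origin on a cart in front of the work surface, level with it; the furniture and walls round the work are solid. World frame = base frame: x ahead of the robot, y to its left, z up, the work surface at z = 0. Lengths are in mm, angles in rad, forces in N, time in s.
With the tool pointing down it reaches from about 400 to 925 mm from the base axis. Payload 3.4 kg.
Tool frame: the origin (TCP) lies between the finger pads; the fingertips stand 17 mm ahead of it and the grasp point (between the pads) lies 2 mm behind it; z points along the fingers, y is the line along which they close (so a half turn about z gives the same grasp; the last joint's range is limited). The gripper opens to 85 mm and grips with 20 to 120 N. Pads are 22 mm wide; open, the fingers measure 114 mm over their backs; the gripper's body (76 mm by 85 mm) begins 54 mm behind the grasp point. The pads swing forward as they close: fully open they stand 13 mm farther back than shut.
Start: joints at [1.244, 0.307, 1.506, -0, 1.328, -0.073], TCP at [143.84, 556.724, 220.305] pointing down, gripper open.
Joint ranges: [-3.12, 3.12], [-1.05, 2.28], [0.14, 2.33], [-1.42, 4.57], [0.1, 2.73], [-2.68, 2.68]. Speed limits (rad/s): [2.57, 2.57, 3.14, 3.14, 3.14, 3.14].

### API

Orientations are given as a unit quaternion [w, x, y, z].
In Python, from plant import * gives the robot as it stands.
- The arm moves only by the tool send_rows, never from a script. Its arguments are lists of equal length, an entry for each row: "delta_rot": the turn, a rotation vector about the tool's x, y, z in rad, a list of three; "linear": the shift along the tool's x, y, z in m, a list of three; "fingers": the finger opening in m, from 0 to 0.0854. In form: {"delta_rot": [[wx, wy, wz], ...], "linear": [[tx, ty, tz], ...], "fingers": [fingers, ...]}. A call has exactly 5 rows; each row shifts and turns the commanded pose from where the row before left it, along the tool's axes as they then stand; what a row does not reach is not made up. A row lasts 1/10 s, in which the tool goes at most 50 mm and 8.59 degrees, less where a joint would pass 70% of its speed; a pose out of reach is approached as far as the arm can. A call is refused whole if a number of a shift passes 0.05 or a number of a turn 0.15, either way. A call with a gripper value outside its range is refused whole. The fingers move at their own pace and stop on an object; "squeeze" is the grip in N (left out, the last holds). Time passes only in rows, so rows that do not move let the fingers close, or fill a call up. It gives the time, the measured TCP pose, the force, the opening and the grip force at its end, in the units of the state.
- sense(): the state, without advancing time (a new reading comes with each control period).
- capture(name): name is "scene" or "top" or "wrist"; returns the picture (384x512x3 uint8, red, green, blue); there is no depth.
- get_calibration(name): a dict with "camera_matrix" (3x3 intrinsics, pixels), "R" (3x3) and "t" (3): a world point X has camera coordinates R X + t. Camera axes: x right, y down, z forward; pixel columns grow to the right and rows downward; lengths in mm; the calibration is good to about 2 mm. A picture is of the moment at which its call begins: read the wrist's pose just before it. get_calibration takes no time and is no camera call; for the wrist camera it gives the pose at the moment of the call.
- close_job(): hands the job in; it is judged then, once.
The state is a dict: "time": time; "joints": joint angles; "joint_vel": joint speeds; "joint_torque": joint torques, N m; "position": TCP position; "tcp_rot": TCP orientation; "force": force on the tool from outside, world axes, zero at the start; "torque": the same for the moment, N m; "opening": opening from 0.0 (shut) to 1.0 (fully open); "gripper_force": force on a finger pad.
Only numpy, scipy, OpenCV 4.12 (cv2) and the standard library are available. Lean on these libraries where they do the work, as an engineer would, in place of code of your own. Each camera call takes 0.05 s, during which the arm holds its last target. There are 200 camera calls.

## Working session

There is one attempt and no reset: what is moved stays moved. The work goes in short steps, Python scripts to look and compute and a tool call to move; the robot and the scene stay as the last step left them, time stands still between calls to the robot, and variables do not carry over. Pictures are saved under pics/ and viewed, at most 10 in all, crops included, and the job is handed in when it is done.

Besides the shell and the picture viewer there is one more tool, called after "Call:" as name(argument=value, ...), one argument or row to a line, values as JSON. send_rows: Moves the arm, as the interface text tells. Its arguments: {"type":"object","properties":{"delta_rot":{"type":"array"},"linear":{"type":"array"},"fingers":{"type":"array"},"squeeze":{"type":"number"}},"required":["delta_rot","linear","fingers"]}

```bash
mkdir -p pics; python3 - <<'E'
from plant import *
import cv2
s=sense();print(s)
for n in("scene","top"):
    im=capture(n);cv2.imwrite(f"pics/{n}0.png",im[:,:,::-1]);c=get_calibration(n);print(n,c)
E
```

```text
{'time': 0.0, 'joints': array([ 1.24455094e+00,  3.07581362e-01,  1.50767814e+00,  1.38597167e-05,
        1.32839791e+00, -7.35248670e-02]), 'joint_vel': array([ 0.00012702, -0.00097712, -0.00027036,  0.00152884,  0.00097018,
        0.00010886]), 'joint_torque': array([-5.77147293e-04, -4.57534611e+01, -2.51917577e+01, -3.69574482e-04,
        1.35079469e-02,  1.33838191e-05]), 'position': array([143.57288858, 556.04106732, 219.37448362]), 'tcp_rot': array([-2.11577273e-04,  1.26025854e-01,  9.92026420e-01, -1.01048744e-03]), 'force': array([-0.82964233, -0.15625024,  0.04461684]), 'torque': array([ 0.01001285, -0.00488656,  0.01421236]), 'gripper_force': 0.0, 'opening': 0.9984780980714779}
scene {'camera_matrix': array([[465.35584945,   0.        , 261.48213717],
       [  0.        , 465.35584945, 189.43006151],
       [  0.        ,   0.        ,   1.        ]]), 'R': array([[ 0.81531863, -0.57899522,  0.00447873],
       [-0.34034984, -0.48549647, -0.80526714],
       [ 0.46842023,  0.65502497, -0.59289525]]), 't': array([-464.56292899,  169.91192304, 1103.52992349])}
top {'camera_matrix': array([[453.76970588,   0.        , 251.23813778],
       [  0.        , 453.76970588, 200.77290033],
       [  0.        ,   0.        ,   1.        ]]), 'R': array([[ 0.0442734 , -0.99901835,  0.00148685],
       [-0.97871567, -0.04367209, -0.20052027],
       [ 0.20038836,  0.00742251, -0.97968843]]), 't': array([-118.28345802,  519.96769728, 1499.64957046])}
```

```bash
cd pics; python3 -c "
import cv2
a=cv2.imread('top0.png');cv2.imwrite('topb.png',cv2.resize(a,(800,600),interpolation=cv2.INTER_CUBIC))
a=cv2.imread('scene0.png');cv2.imwrite('sceneb.png',cv2.resize(a,(800,600),interpolation=cv2.INTER_CUBIC))"
```

```text
(no output)
```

View pics/topb.png

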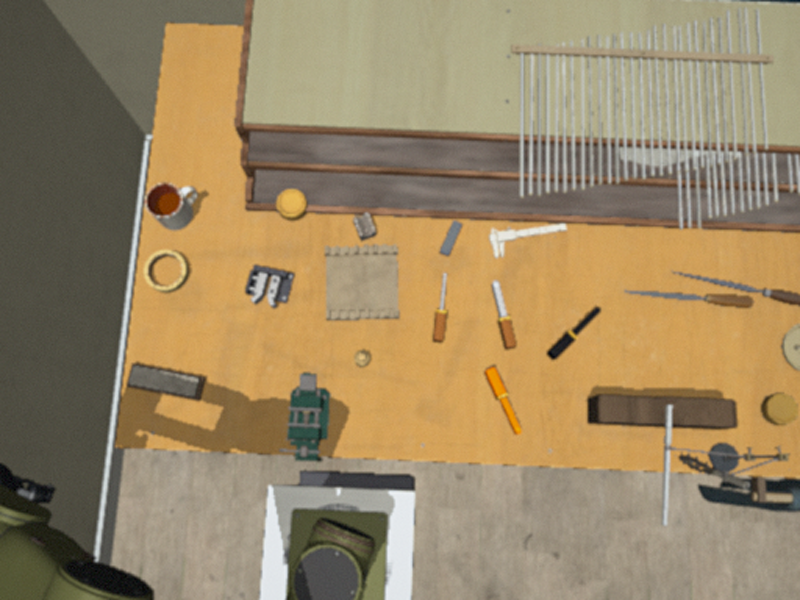

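View pics/sceneb.png

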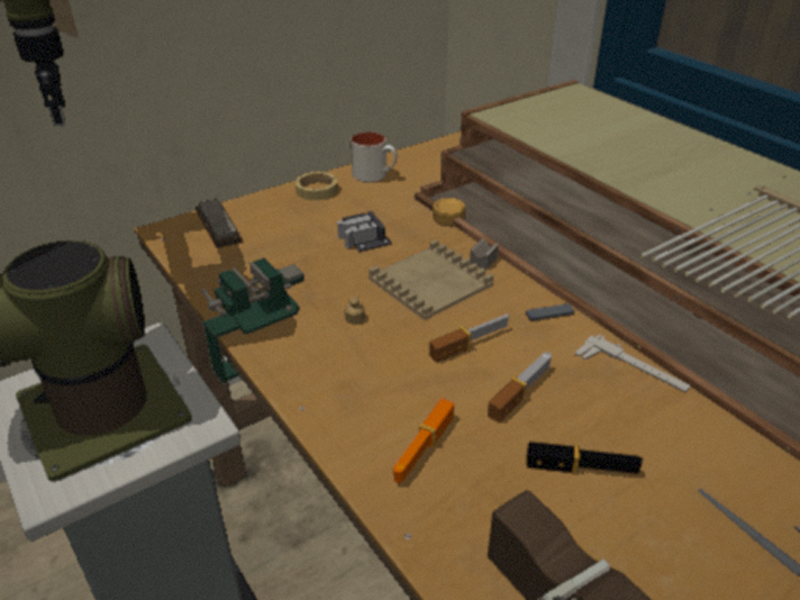

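The top view shows the jig at about (270,285). The thin blade has its grip at (440,325) and the thick one has its grip at (507,333) with its nose at (496,283). The orange and black look-alikes are decoys.

```bash
cat > h.py <<'E'
from plant import *
import cv2,numpy as np
from scipy.spatial.transform import Rotation as Ro
def ray(c,u,v,z):
    K,R,t=c["camera_matrix"],c["R"],np.array(c["t"])
    o=-R.T@t; d=R.T@np.linalg.solve(K,[u,v,1.]); return o+d*(z-o[2])/d[2]
def proj(c,X):
    p=c["camera_matrix"]@(c["R"]@np.array(X,float)+c["t"]); return p[:2]/p[2]
E
python3 - <<'E'
from h import *
c=get_calibration("top")
for n,u,v,z in[("thick back",511,347,34),("thick nose",495,283,32),("thin back",438,340,34),("thin nose",444,275,32),("jig mid",270,285,38)]:
    print(n,ray(c,u*.64,v*.64,z).round())
a=cv2.imread('pics/top0.png')
b=[cv2.resize(a[y:y+50,x:x+64],(400,312),interpolation=cv2.INTER_CUBIC) for x,y in((140,158),(292,172))]
cv2.imwrite('pics/crop1.png',np.hstack(b))
w=get_calibration("wrist"); R,t=w["R"],w["t"]; s=sense()
q=s["tcp_rot"]; Rt=Ro.from_quat(np.r_[q[1:],q[0]]).as_matrix()
print("cam in tool",Rt.T@(-R.T@t-s["position"]),"\n",Rt.T@R.T,w["camera_matrix"][0], "toolR",Rt)
E
```

```text
thick back [ 466. -358.   34.]
thick nose [ 609. -321.   32.]
thin back [ 474. -197.   34.]
thin nose [ 623. -206.   32.]
jig mid [581. 181.  38.]
cam in tool [  71.58904773   -0.74349189 -153.93925876] 
 [[ 7.73883986e-04 -9.59467497e-01 -2.81818246e-01]
 [ 9.99999566e-01  5.96064478e-04  7.16700072e-04]
 [-5.19668579e-04 -2.81818678e-01  9.59467541e-01]] [335.07673051   0.         252.51846729] toolR [[-9.68212673e-01  2.50127749e-01 -5.73932239e-04]
 [ 2.50128376e-01  9.68211151e-01 -1.72107459e-03]
 [ 1.25199081e-04 -1.80992297e-03 -9.99998354e-01]]
```

View pics/crop1.png

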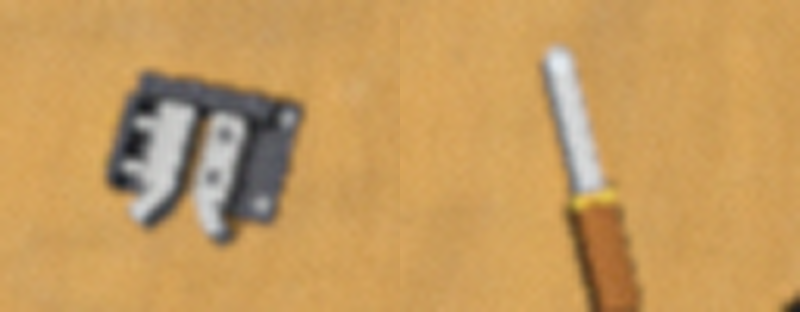

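The crop shows the jig mouth facing down, towards the robot. Its gap runs from about (185,225) to (203,115), with the sprung jaw on the left and the fixed jaw on the right. The thick blade's wide tongue has its nose at (558,48). I'll fly over the jig first, turning the tool on the way, then go to the blade.

```bash
cat > plan.py <<'E'
import sys
from h import *
# plan.py x y z yaw_deg rows : tool-down shifts per row (shift first, then turn), rounded to mm
x,y,z,yaw,n=map(float,sys.argv[1:]);n=int(n)
s=sense();q=s["tcp_rot"];R=Ro.from_quat(np.r_[q[1:],q[0]]).as_matrix()
p=s["position"];th=np.arctan2(R[1,0],R[0,0]);d=np.radians(yaw)-th;d=(d+np.pi)%(2*np.pi)-np.pi
if len(sys.argv)>6: pass
print("now",p.round(1),np.degrees(th).round(2),"tz-tilt",R[:,2].round(4),"turn z/row",round(-d/n,4))
T=np.array([x,y,z]);c=p.copy()
for i in range(n):
    w=(p+(T-p)*(i+1)/n)-c
    a=th+d*i/n; X=np.array([np.cos(a),np.sin(a),0]);Y=np.array([np.sin(a),-np.cos(a),0])
    l=np.round([X@w/1000,Y@w/1000,-w[2]/1000],4 if n<11 else 3); c=c+1000*(X*l[0]+Y*l[1]+np.array([0,0,-l[2]]))
    print(l.tolist(),end="," if (i+1)%5 else "\n")
E
python3 plan.py 540 190 250 -5 20
```

```text
now [143.6 556.1 219.5] 165.51 tz-tilt [-6.0e-04 -1.7e-03 -1.0e+00] turn z/row 0.1488
[-0.024, -0.013, -0.002],[-0.025, -0.009, -0.001],[-0.027, -0.005, -0.002],[-0.027, -0.001, -0.001],[-0.026, 0.002, -0.002]
[-0.027, 0.007, -0.001],[-0.024, 0.01, -0.002],[-0.023, 0.015, -0.001],[-0.021, 0.017, -0.002],[-0.018, 0.02, -0.001]
[-0.015, 0.023, -0.002],[-0.011, 0.024, -0.001],[-0.007, 0.026, -0.002],[-0.004, 0.027, -0.001],[0.001, 0.027, -0.002]
[0.004, 0.027, -0.001],[0.009, 0.025, -0.002],[0.012, 0.024, -0.001],[0.015, 0.022, -0.002],[0.019, 0.02, -0.002]
```

Call:
send_rows(
  delta_rot=[
    [0,0,0.148],
    [0,0,0.148],
    [0,0,0.148],
    [0,0,0.148],
    [0,0,0.148],
  ],
  linear=[
    [-0.024,-0.013,-0.002],
    [-0.025,-0.009,-0.001],
    [-0.027,-0.005,-0.002],
    [-0.027,-0.001,-0.001],
    [-0.026,0.002,-0.002],
  ],
  fingers=[0.085,0.085,0.085,0.085,0.085],
)

```text
time: 0.6
position: [243.1, 464.4, 227.8]
tcp_rot: [0.0, 0.479, 0.878, -0.001]
force: [-0.3, 0.6, 1.1]
opening: 0.993
gripper_force: 0.0
```

Call:
send_rows(
  delta_rot=[
    [0,0,0.148],
    [0,0,0.148],
    [0,0,0.148],
    [0,0,0.148],
    [0,0,0.148],
  ],
  linear=[
    [-0.027,0.007,-0.001],
    [-0.024,0.01,-0.002],
    [-0.023,0.015,-0.001],
    [-0.021,0.017,-0.002],
    [-0.018,0.02,-0.001],
  ],
  fingers=[0.085,0.085,0.085,0.085,0.085],
)

```text
time: 1.1
position: [343.0, 373.3, 235.1]
tcp_rot: [0.0, 0.764, 0.645, -0.0]
force: [-0.1, 0.3, 0.1]
opening: 0.993
gripper_force: 0.0
```

Call:
send_rows(
  delta_rot=[
    [0,0,0.148],
    [0,0,0.148],
    [0,0,0.148],
    [0,0,0.148],
    [0,0,0.148],
  ],
  linear=[
    [-0.015,0.023,-0.002],
    [-0.011,0.024,-0.001],
    [-0.007,0.026,-0.002],
    [-0.004,0.027,-0.001],
    [0.001,0.027,-0.002],
  ],
  fingers=[0.085,0.085,0.085,0.085,0.085],
)

```text
time: 1.6
position: [443.0, 282.7, 242.8]
tcp_rot: [0.0, 0.946, 0.325, -0.001]
force: [0.6, -0.5, -0.6]
opening: 0.997
gripper_force: 0.0
```

Call:
send_rows(
  delta_rot=[
    [0,0,0.148],
    [0,0,0.148],
    [0,0,0.148],
    [0,0,0.148],
    [0,0,0.148],
  ],
  linear=[
    [0.004,0.027,-0.001],
    [0.009,0.025,-0.002],
    [0.012,0.024,-0.001],
    [0.015,0.022,-0.002],
    [0.019,0.02,-0.002],
  ],
  fingers=[0.085,0.085,0.085,0.085,0.085],
)

```text
time: 2.1
position: [543.1, 192.4, 250.8]
tcp_rot: [0.0, 0.999, -0.039, -0.001]
force: [-0.6, 0.6, -0.4]
opening: 0.996
gripper_force: 0.0
```

```bash
python3 - <<'E'
from h import *
import pickle
s=sense();c=get_calibration("wrist");im=capture("wrist")
pickle.dump(c,open("cj.pkl","wb"));cv2.imwrite("pics/wj.png",im[:,:,::-1]);cv2.imwrite("pics/wjb.png",cv2.resize(im[:,:,::-1],(800,600),interpolation=cv2.INTER_CUBIC))
print(s["time"],s["position"],s["joints"],s["joint_vel"].round(3))
p=[proj(c,[581,181,38])/.64];print(p)
E
python3 plan.py 500 -350 200 14.5 15
```

```text
2.1 [543.05285995 192.44198793 250.80586176] [2.67190925e-01 2.87708177e-01 1.45567558e+00 9.28171301e-05
 1.39955136e+00 1.91527743e+00] [-0.412  0.168 -0.3   -0.002  0.125  1.056]
[array([405.98227042, 185.21298569])]
now [547.2 189.6 251.1] -4.87 tz-tilt [ 0.0032 -0.0029 -1.    ] turn z/row -0.0225
[-0.0, 0.036, 0.003],[-0.001, 0.036, 0.004],[-0.002, 0.036, 0.003],[-0.002, 0.036, 0.004],[-0.004, 0.036, 0.003]
[-0.004, 0.036, 0.003],[-0.005, 0.036, 0.004],[-0.005, 0.036, 0.003],[-0.007, 0.035, 0.004],[-0.007, 0.035, 0.003]
[-0.008, 0.036, 0.004],[-0.009, 0.035, 0.003],[-0.01, 0.034, 0.003],[-0.011, 0.035, 0.004],[-0.011, 0.034, 0.003]
```

View pics/wjb.png

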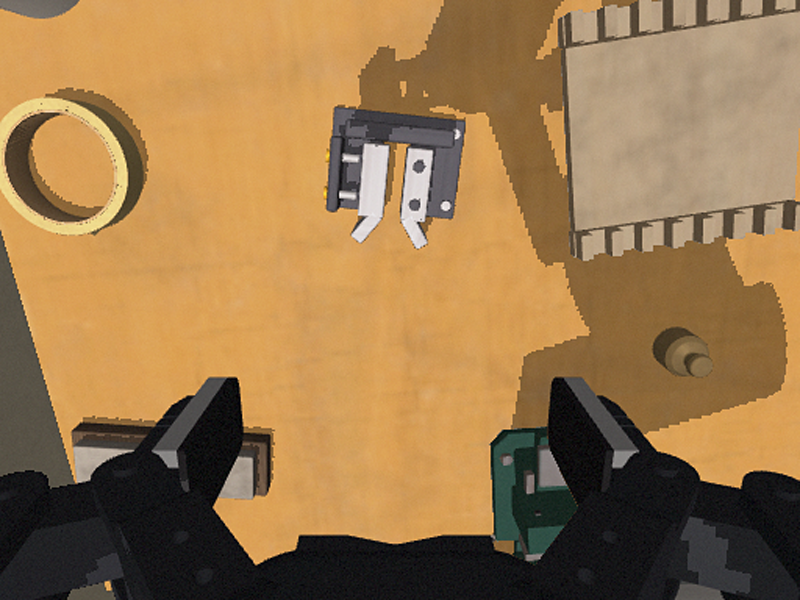

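The wrist view shows the jig with its gap at about (395,148) to (390,215) px of 800x600. The flared mouth ends are at (358,240) and (420,245). Next I go to the thick blade.

Call:
send_rows(
  delta_rot=[
    [0,0,-0.022],
    [0,0,-0.022],
    [0,0,-0.022],
    [0,0,-0.022],
    [0,0,-0.022],
  ],
  linear=[
    [0,0.036,0.001],
    [-0.001,0.036,0.001],
    [-0.002,0.036,0.001],
    [-0.002,0.036,0.002],
    [-0.004,0.036,0.002],
  ],
  fingers=[0.085,0.085,0.085,0.085,0.085],
)

```text
time: 2.65
position: [528.4, 12.3, 243.9]
tcp_rot: [-0.0, 1.0, 0.02, -0.0]
force: [0.4, -0.1, 0.1]
opening: 0.995
gripper_force: 0.0
```

Call:
send_rows(
  delta_rot=[
    [0,0,-0.022],
    [0,0,-0.022],
    [0,0,-0.022],
    [0,0,-0.022],
    [0,0,-0.022],
  ],
  linear=[
    [-0.004,0.036,0.002],
    [-0.005,0.036,0.002],
    [-0.005,0.036,0.002],
    [-0.007,0.035,0.002],
    [-0.007,0.035,0.002],
  ],
  fingers=[0.085,0.085,0.085,0.085,0.085],
)

```text
time: 3.15
position: [515.0, -167.4, 233.8]
tcp_rot: [-0.0, 0.997, 0.075, -0.0]
force: [0.5, 0.3, -0.3]
opening: 0.992
gripper_force: 0.0
```

Call:
send_rows(
  delta_rot=[
    [0,0,-0.022],
    [0,0,-0.022],
    [0,0,-0.022],
    [0,0,-0.022],
    [0,0,-0.022],
  ],
  linear=[
    [-0.008,0.036,0.002],
    [-0.009,0.035,0.002],
    [-0.01,0.034,0.002],
    [-0.011,0.035,0.002],
    [-0.011,0.034,0.002],
  ],
  fingers=[0.085,0.085,0.085,0.085,0.085],
)

```text
time: 3.65
position: [500.3, -347.6, 223.7]
tcp_rot: [-0.0, 0.992, 0.13, -0.0]
force: [0.5, 0.3, -0.4]
opening: 0.999
gripper_force: 0.0
```

```bash
python3 - <<'E'
from h import *
import pickle
capture("top");capture("top");capture("top");capture("top")
s=sense();c=get_calibration("wrist");im=capture("wrist")
pickle.dump(c,open("cb.pkl","wb"))
cv2.imwrite("pics/wb.png",im[:,:,::-1])
a=cv2.imread("pics/wj.png")[50:180,190:320]
b=im[0:325,120:380,::-1]
cv2.imwrite("pics/crop2.png",np.hstack([cv2.resize(b,(480,600),interpolation=cv2.INTER_CUBIC),np.vstack([cv2.resize(a,(320,320),interpolation=cv2.INTER_CUBIC),np.zeros((280,320,3),np.uint8)])]))
print(s["time"],s["position"],s["joints"].round(3),s["joint_vel"].round(3))
E
```

```text
3.85 [ 500.33505359 -346.68285985  223.43682795] [-6.760e-01  3.520e-01  1.428e+00  1.000e-03  1.364e+00  6.380e-01] [ 0.03  -0.016  0.017  0.008  0.004  0.002]
```

View pics/crop2.png

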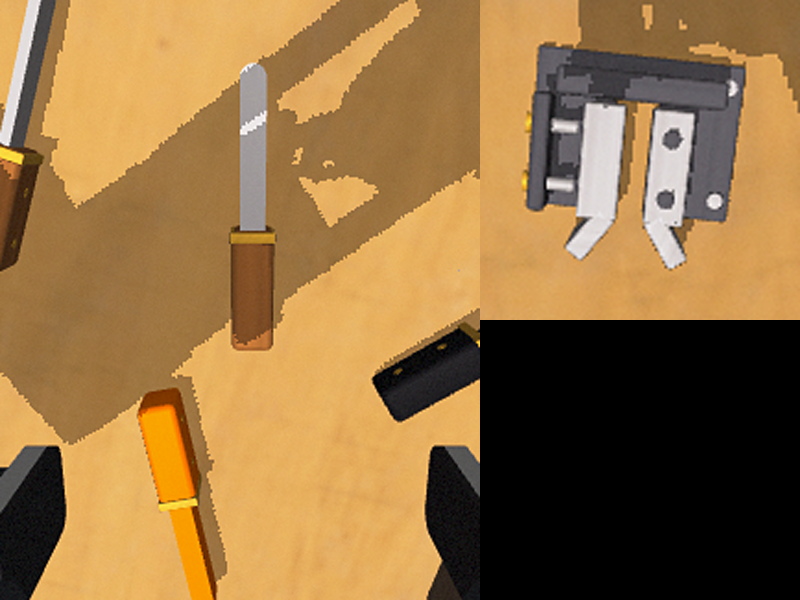

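The thick blade is between the fingers: nose (253,64), grip sides x=231 to 272, grip back (252,347). In the jig crop, the gap's inner edges run (625,108) to (613,218) on the left and (653,112) to (645,215) on the right.

```bash
python3 - <<'E'
from h import *
import pickle
c=pickle.load(open("cb.pkl","rb"));k=260/480
P=lambda x,y,z:ray(c,120+(x+.5)*k-.5,(y+.5)*k-.5,z)
n=P(253,64,32);b=P(252,347,34)
l1,r1=P(240,150,32),P(266,150,32);l2,r2=P(231,300,34),P(272,300,34)
m1,m2=(l1+r1)/2,(l2+r2)/2
d=(n-b)[:2];print("nose",n,"back",b,"len",np.hypot(*d),"yaw",np.degrees(np.arctan2(d[1],d[0])))
print("widths",np.hypot(*(l1-r1)[:2]),np.hypot(*(l2-r2)[:2]))
d/=np.hypot(*d);print("origin",n[:2]-120*d,b[:2]+35*d, "m1,m2",m1,m2,np.degrees(np.arctan2(*(m1-m2)[1::-1])))
c=pickle.load(open("cj.pkl","rb"));k=130/320
J=lambda x,y:ray(c,190+(x-480+.5)*k-.5,50+(y+.5)*k-.5,38)
a,b_,e,f=J(625,108),J(613,218),J(653,112),J(645,215);L,Rr=J(583,258),J(668,268)
for u,v in((a,b_),(e,f)):
    w=u-v;print("wall",u,v,np.hypot(*w[:2]),np.degrees(np.arctan2(w[1],w[0])))
print("mouth",L,Rr,np.hypot(*(L-Rr)[:2]),(L+Rr)/2)
E
python3 plan.py 500 -348 15 14.5 10|head -1
```

```text
nose [ 616.57372665 -320.40057075   32.        ] back [ 470.29624027 -358.93503132   34.        ] len 151.26799949415064 yaw 14.75835588812534
widths 13.857467328876437 23.24839534483487
origin [ 500.53267088 -350.96972803] [ 504.1415482  -350.01902711] m1,m2 [ 575.82556271 -331.30746221   32.        ] [ 497.12167529 -351.47318215   34.        ] 14.371309103295356
wall [607.78056231 190.98315396  38.        ] [561.11930892 200.075353    38.        ] 47.53883308041417 -11.026229505164574
wall [605.20975854 179.12847036  38.        ] [561.36228569 185.7787088   38.        ] 44.34891821481103 -8.624183391257198
mouth [544.14731864 215.08937335  38.        ] [536.62860147 177.14480457  38.        ] 38.6823138861345 [540.38796006 196.11708896  38.        ]
now [ 500.5 -345.8  223.7] 14.8 tz-tilt [-0.0011  0.0017 -1.    ] turn z/row 0.0005
```

Call:
send_rows(
  delta_rot=[
    [0,0,0],
    [0,0,0],
    [0,0,0],
    [0,0,0],
    [0,0,0],
  ],
  linear=[
    [0,0.003,0.04],
    [0,0.002,0.04],
    [0,0,0.04],
    [0,0,0.03],
    [0,0,0.02],
  ],
  fingers=[0.085,0.085,0.085,0.085,0.085],
)

```text
time: 4.4
position: [501.1, -348.3, 52.0]
tcp_rot: [-0.002, 0.992, 0.13, -0.001]
force: [-0.8, -0.0, -0.0]
opening: 0.993
gripper_force: 0.0
```

Call:
send_rows(
  delta_rot=[
    [0,0,0],
    [0,0,0],
    [0,0,0],
    [0,0,0],
    [0,0,0],
  ],
  linear=[
    [0,0,0.015],
    [0,0,0.015],
    [0,0,0],
    [0,0,0],
    [0,0,0],
  ],
  fingers=[0.085,0.085,0.085,0.06,0.05],
)

```text
time: 4.9
position: [503.1, -351.1, 25.4]
tcp_rot: [0.001, 0.992, 0.129, 0.001]
force: [0.2, 0.6, 0.1]
opening: 0.688
gripper_force: 0.0
```

```bash
python3 plan.py 502 -350.5 22 14.6 5
```

```text
now [ 503.1 -351.1   25.4] 14.88 tz-tilt [ 0.0014 -0.001  -1.    ] turn z/row 0.001
[-0.0002, -0.0002, 0.0007],[-0.0001, -0.0001, 0.0007],[-0.0002, -0.0002, 0.0007],[-0.0002, -0.0002, 0.0007],[-0.0002, -0.0001, 0.0006]
```

Call:
send_rows(
  delta_rot=[
    [0,0,0],
    [0,0,0],
    [0,0,0],
    [0,0,0],
    [0,0,0],
  ],
  linear=[
    [0,0,0.002],
    [0,0,0.001],
    [0,0,0],
    [0,0,0],
    [0,0,0],
  ],
  fingers=[0.04,0.03,0.02,0.01,0.01],
  squeeze=70,
)

```text
time: 5.4
position: [502.3, -351.1, 22.1]
tcp_rot: [-0.0, 0.992, 0.129, 0.0]
force: [-1.5, 2.1, 5.6]
opening: 0.222
gripper_force: 68.4
```

Call:
send_rows(
  delta_rot=[
    [0,0,0],
    [0,0,0],
    [0,0,0],
    [0,0,0],
    [0,0,0],
  ],
  linear=[
    [0,0,0],
    [0,0,0],
    [0,0,0],
    [0,0,0],
    [0,0,0],
  ],
  fingers=[0.01,0.01,0.01,0.01,0.01],
)

```text
time: 5.9
position: [502.3, -351.1, 22.1]
tcp_rot: [-0.0, 0.992, 0.129, 0.0]
force: [-1.1, 2.2, 5.2]
opening: 0.224
gripper_force: 68.4
```

```bash
python3 plan.py 502 -350.5 22 14.6 5|head -1
```

```text
now [ 502.3 -351.1   22.1] 14.81 tz-tilt [ 5.e-04  3.e-04 -1.e+00] turn z/row 0.0007
```

Grasped: opening 0.22 at 68 N. Lifting now.

Call:
send_rows(
  delta_rot=[
    [0,0,0],
    [0,0,0],
    [0,0,0],
    [0,0,0],
    [0,0,0],
  ],
  linear=[
    [0,0,-0.01],
    [0,0,-0.02],
    [0,0,-0.03],
    [0,0,-0.03],
    [0,0,-0.02],
  ],
  fingers=[0.01,0.01,0.01,0.01,0.01],
)

```text
time: 6.4
position: [502.7, -352.0, 133.8]
tcp_rot: [0.001, 0.992, 0.129, 0.001]
force: [0.5, -0.4, -1.7]
opening: 0.217
gripper_force: 68.6
```

```bash
python3 plan.py 530 137 180 -10 15
```

```text
now [ 502.7 -352.   133.8] 14.82 tz-tilt [ 0.0019 -0.0018 -1.    ] turn z/row 0.0289
[0.01, -0.031, -0.003],[0.009, -0.031, -0.003],[0.009, -0.032, -0.003],[0.007, -0.032, -0.003],[0.006, -0.032, -0.003]
[0.006, -0.032, -0.003],[0.005, -0.032, -0.004],[0.003, -0.033, -0.003],[0.003, -0.032, -0.003],[0.002, -0.033, -0.003]
[0.001, -0.033, -0.003],[-0.001, -0.032, -0.003],[-0.001, -0.033, -0.003],[-0.002, -0.032, -0.003],[-0.003, -0.033, -0.003]
```

Call:
send_rows(
  delta_rot=[
    [0,0,0.029],
    [0,0,0.029],
    [0,0,0.029],
    [0,0,0.029],
    [0,0,0.029],
  ],
  linear=[
    [0.01,-0.031,-0.003],
    [0.009,-0.031,-0.003],
    [0.009,-0.032,-0.003],
    [0.007,-0.032,-0.003],
    [0.006,-0.032,-0.003],
  ],
  fingers=[0.01,0.01,0.01,0.01,0.01],
)

```text
time: 6.9
position: [510.5, -187.0, 146.8]
tcp_rot: [0.0, 0.998, 0.056, 0.0]
force: [1.1, 0.8, -1.8]
opening: 0.223
gripper_force: 68.7
```

Call:
send_rows(
  delta_rot=[
    [0,0,0.029],
    [0,0,0.029],
    [0,0,0.029],
    [0,0,0.029],
    [0,0,0.029],
  ],
  linear=[
    [0.006,-0.032,-0.003],
    [0.005,-0.032,-0.004],
    [0.003,-0.033,-0.003],
    [0.003,-0.032,-0.003],
    [0.002,-0.033,-0.003],
  ],
  fingers=[0.01,0.01,0.01,0.01,0.01],
)

```text
time: 7.4
position: [520.6, -24.1, 162.8]
tcp_rot: [0.0, 1.0, -0.016, 0.0]
force: [0.0, 0.3, -2.3]
opening: 0.224
gripper_force: 68.7
```

Call:
send_rows(
  delta_rot=[
    [0,0,0.029],
    [0,0,0.029],
    [0,0,0.029],
    [0,0,0.029],
    [0,0,0.029],
  ],
  linear=[
    [0.001,-0.033,-0.003],
    [-0.001,-0.032,-0.003],
    [-0.001,-0.033,-0.003],
    [-0.002,-0.032,-0.003],
    [-0.003,-0.033,-0.003],
  ],
  fingers=[0.01,0.01,0.01,0.01,0.01],
)

```text
time: 7.9
position: [529.1, 138.8, 177.8]
tcp_rot: [0.0, 0.996, -0.089, 0.0]
force: [0.5, 0.2, -1.9]
opening: 0.222
gripper_force: 68.7
```

```bash
python3 - <<'E'
from h import *
import pickle
for i in range(5):capture("top")
s=sense();c=get_calibration("wrist");im=capture("wrist")
pickle.dump((c,s),open("cj2.pkl","wb"))
cv2.imwrite("pics/wj2.png",im[:,:,::-1])
cv2.imwrite("pics/wj2b.png",cv2.resize(im[:270,90:450,::-1],(800,600),interpolation=cv2.INTER_CUBIC))
print(s["time"],s["position"],s["joint_vel"].round(3))
print([proj(c,p) for p in([540,196,38],[606,185,38])])
E
python3 plan.py 402 220 60 -10 10|head -1
```

```text
8.15 [528.96501366 137.39104514 177.29135512] [-0.02  -0.     0.007  0.002 -0.003  0.   ]
[array([185.3678391 , 169.19594164]), array([180.13078959,  91.96857411])]
now [529.  136.9 177.2] -10.1 tz-tilt [-7.e-04 -8.e-04 -1.e+00] turn z/row -0.0002
```

View pics/wj2b.png

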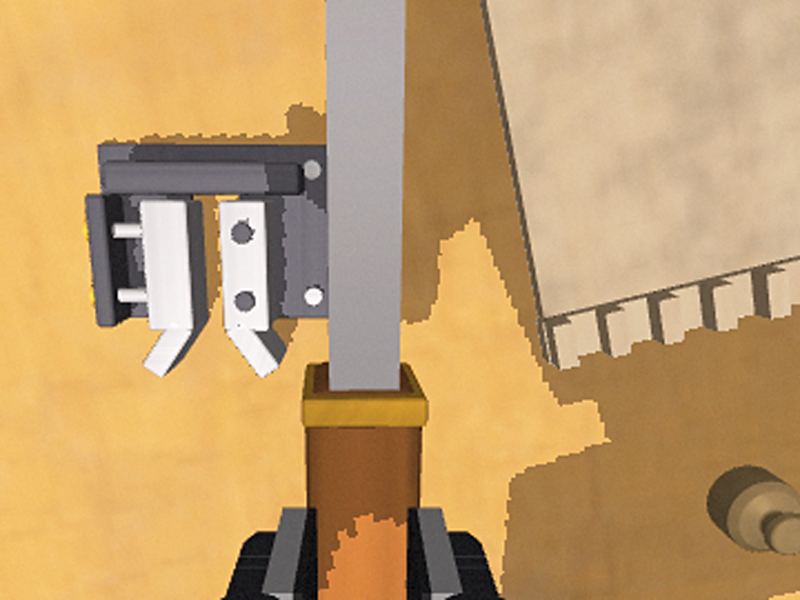

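The close view shows the sprung jaw's inner edge from (187,201) to (192,328) with its tip at (162,377). The fixed jaw's inner edge runs (220,202) to (224,330) with its tip at (262,376). The back stop front is at y≈193, and the tongue's edges are at 327/405 (top) and 330/400 (y=380).

```bash
python3 - <<'E'
from h import *
import pickle
c,s=pickle.load(open("cj2.pkl","rb"))
P=lambda x,y,z:ray(c,90+(x+.5)*.45-.5,(y+.5)*.45-.5,z)
ya=lambda w:np.degrees(np.arctan2(w[1],w[0])).round(2)
sf,sn,st=P(187,201,38),P(192,328,38),P(162,377,38)
ff,fn,ft=P(220,202,38),P(224,330,38),P(262,376,38)
print("sprung",sf,sn,st,ya(sf-sn),np.linalg.norm(sf-sn));print("fixed",ff,fn,ft,ya(ff-fn))
print("outer",ya(P(140,202,38)-P(148,328,38)),ya(P(264,202,38)-P(267,330,38)),"stop bar",ya(P(300,192,38)-P(105,193,38))+90)
print("tipline",ya(st-ft)-90,"width",np.linalg.norm(st-ft),"stop",P(204,193,38))
yaw=np.radians(-9.8);X=np.array([np.cos(yaw),np.sin(yaw)]);Y=np.array([-X[1],X[0]])
fix=[Y@ff[:2],Y@fn[:2]];spr=[Y@sf[:2],Y@sn[:2]];tips=[Y@ft[:2],Y@st[:2]]
print("Y fixed",fix,"sprung",spr,"tips",tips,"x tips",X@ft[:2],X@st[:2],"bend",X@fn[:2],X@sn[:2],"jaw end",X@ff[:2],"stop",X@P(204,193,38)[:2])
q=s["tcp_rot"];Rt=Ro.from_quat(np.r_[q[1:],q[0]]).as_matrix()
zt=s["position"][2]-22.1+32
for y in(20,200,370):
    l=327+3*y/380;r=405-5*y/380
    a,b=[Rt.T@(P(u,y,zt)-s["position"]) for u in(l,r)];print("tongue tool",a,b,(a+b)[:2]/2)
E
```

```text
sprung [608.33057889 189.84507204  38.        ] [560.76124702 199.48222433  38.        ] [543.39090701 216.18231521  38.        ] -11.45 48.53571920831038
fixed [605.80573363 177.61946387  38.        ] [557.77209393 187.14704148  38.        ] [536.76886576 176.23505029  38.        ] -11.22
outer -11.04 -10.73 stop bar -9.709999999999994
tipline -9.409999999999997 width 40.49241170379574 stop [610.04485243 182.82866364  38.        ]
Y fixed [np.float64(278.14151313648847), np.float64(279.35428160983474)] sprung [np.float64(290.61847663877836), np.float64(292.01825046599595)] tips [np.float64(265.0265703503482), np.float64(305.5180550583475)] x tips 498.93940034002225 498.66540812926314 bend 517.7788227157736 518.6247924827036 jaw end 566.7332348738706 stop 570.0238407447407
tongue tool [100.86926547  -5.3985165   -9.94229064] [100.87973196   8.14034389  -9.92879196] [100.87449871   1.37091369]
tongue tool [70.66426939 -5.51017212 -9.93135209] [70.67376968  8.21379015 -9.91766845] [70.66901953  1.35180901]
tongue tool [38.25009302 -5.62999418 -9.9196135 ] [38.25852314  8.29260831 -9.90573137] [38.25430808  1.33130707]
```

```bash
python3 plan.py 398.2 226.1 120 -10.6 10
```

```text
now [529.  136.9 177.2] -10.1 tz-tilt [-7.e-04 -8.e-04 -1.e+00] turn z/row 0.0009
[-0.0144, -0.0065, 0.0057],[-0.0145, -0.0065, 0.0057],[-0.0144, -0.0064, 0.0058],[-0.0145, -0.0065, 0.0057],[-0.0144, -0.0064, 0.0057]
[-0.0145, -0.0064, 0.0057],[-0.0145, -0.0064, 0.0057],[-0.0145, -0.0064, 0.0058],[-0.0144, -0.0064, 0.0057],[-0.0145, -0.0064, 0.0057]
```

Call:
send_rows(
  delta_rot=[
    [0,0,0.001],
    [0,0,0.001],
    [0,0,0.001],
    [0,0,0.001],
    [0,0,0.001],
  ],
  linear=[
    [-0.029,-0.013,0.011],
    [-0.029,-0.013,0.012],
    [-0.029,-0.013,0.011],
    [-0.029,-0.013,0.012],
    [-0.029,-0.012,0.012],
  ],
  fingers=[0.01,0.01,0.01,0.01,0.01],
)

```text
time: 8.7
position: [397.3, 225.8, 119.0]
tcp_rot: [0.0, 0.996, -0.092, 0.0]
force: [0.6, 0.4, -1.9]
opening: 0.225
gripper_force: 68.8
```

Call:
send_rows(
  delta_rot=[
    [0,0,0.001],
    [0,0,0.001],
    [0,0,0.001],
    [0,0,0.001],
    [0,0,0],
  ],
  linear=[
    [0,0,0.02],
    [0,0,0.02],
    [0,0,0.02],
    [0,0,0.015],
    [0,0,0.01],
  ],
  fingers=[0.01,0.01,0.01,0.01,0.01],
)

```text
time: 9.2
position: [397.8, 225.2, 33.4]
tcp_rot: [0.001, 0.996, -0.093, -0.001]
force: [-0.1, 0.1, -1.3]
opening: 0.218
gripper_force: 68.7
```

```bash
python3 plan.py 398.2 226.1 23.5 -10.6 5
```

```text
now [397.8 225.2  33.4] -10.7 tz-tilt [-1.3e-03 -9.0e-04 -1.0e+00] turn z/row -0.0003
[0.0, -0.0002, 0.002],[0.0001, -0.0002, 0.002],[0.0, -0.0002, 0.0019],[0.0001, -0.0002, 0.002],[0.0, -0.0002, 0.002]
```

Call:
send_rows(
  delta_rot=[
    [0,0,0],
    [0,0,0],
    [0,0,0],
    [0,0,0],
    [0,0,0],
  ],
  linear=[
    [0,-0.001,0.004],
    [0,0,0.004],
    [0,0,0.001],
    [0,0,0],
    [0,0,0],
  ],
  fingers=[0.01,0.01,0.01,0.01,0.01],
)

```text
time: 9.7
position: [398.6, 227.7, 25.8]
tcp_rot: [-0.0, 0.996, -0.092, 0.0]
force: [-0.2, 0.2, -1.5]
opening: 0.224
gripper_force: 68.8
```

```bash
cat > j.py <<'E'
from h import *
s=sense();p,f=s["position"],s["force"];yaw=np.radians(-10.6);X=np.array([np.cos(yaw),np.sin(yaw)]);Y=np.array([-X[1],X[0]])
print("t",s["time"],"TCP jig X",(X@p[:2]-494.8).round(1),"Y(+1.9 aim)",(Y@p[:2]-293.4).round(1),"z",p[2].round(1),"F along",(X@f[:2]).round(1),"lat",(Y@f[:2]).round(1),"z",f[2].round(1),"T",s["torque"].round(2))
E
python3 j.py; python3 plan.py 398.2 226.1 23.5 -10.6 5|head -1
```

```text
t 9.7 TCP jig X -144.8 Y(+1.9 aim) 3.7 z 25.8 F along -0.2 lat 0.2 z -1.5 T [0.   0.08 0.03]
now [398.6 227.7  25.8] -10.6 tz-tilt [ 1.e-03  4.e-04 -1.e+00] turn z/row -0.0
```

Call:
send_rows(
  delta_rot=[
    [0,0,0],
    [0,0,0],
    [0,0,0],
    [0,0,0],
    [0,0,0],
  ],
  linear=[
    [0.005,0.0015,0.0015],
    [0.01,0,0],
    [0.01,0,0],
    [0.008,0,0],
    [0.002,0,0],
  ],
  fingers=[0.01,0.01,0.01,0.01,0.01],
)

```text
time: 10.2
position: [434.6, 219.7, 24.0]
tcp_rot: [-0.0, 0.996, -0.093, 0.001]
force: [0.5, -0.5, -1.7]
opening: 0.22
gripper_force: 68.8
```

```bash
python3 j.py
```

```text
t 10.2 TCP jig X -108.0 Y(+1.9 aim) 2.5 z 24.0 F along 0.6 lat -0.4 z -1.7 T [ 0.01  0.05 -0.  ]
```

Nose is about 12 mm in with no contact. Advancing gently.

Call:
send_rows(
  delta_rot=[
    [0,0,0],
    [0,0,0],
    [0,0,0],
    [0,0,0],
    [0,0,0],
  ],
  linear=[
    [0.003,0,0],
    [0.003,0,0],
    [0.003,0,0],
    [0.003,0,0],
    [0.002,0,0],
  ],
  fingers=[0.01,0.01,0.01,0.01,0.01],
)

```text
time: 10.7
position: [445.1, 216.6, 23.6]
tcp_rot: [0.0, 0.996, -0.093, -0.001]
force: [-3.1, -0.6, -2.5]
opening: 0.221
gripper_force: 69.1
```

```bash
python3 j.py
```

```text
t 10.7 TCP jig X -97.2 Y(+1.9 aim) 1.4 z 23.6 F along -2.9 lat -1.2 z -2.5 T [-0.06  0.52 -0.1 ]
```

Call:
send_rows(
  delta_rot=[
    [0,0,0],
    [0,0,0],
    [0,0,0],
    [0,0,0],
    [0,0,0],
  ],
  linear=[
    [0.003,0,0],
    [0.003,0,0],
    [0.003,0,0],
    [0.003,0,0],
    [0.002,0,0],
  ],
  fingers=[0.01,0.01,0.01,0.01,0.01],
)

```text
time: 11.2
position: [458.7, 214.2, 23.5]
tcp_rot: [0.0, 0.996, -0.092, -0.001]
force: [-4.2, 1.2, -0.7]
opening: 0.217
gripper_force: 69.5
```

```bash
python3 j.py
```

```text
t 11.2 TCP jig X -83.3 Y(+1.9 aim) 1.5 z 23.5 F along -4.3 lat 0.5 z -0.7 T [ 0.09  0.93 -0.  ]
```

Call:
send_rows(
  delta_rot=[
    [0,0,0],
    [0,0,0],
    [0,0,0],
    [0,0,0],
    [0,0,0],
  ],
  linear=[
    [0.004,0,0],
    [0.004,0,0],
    [0.004,0,0],
    [0.004,0,0],
    [0.004,0,0],
  ],
  fingers=[0.01,0.01,0.01,0.01,0.01],
)

```text
time: 11.7
position: [478.0, 210.4, 23.6]
tcp_rot: [0.0, 0.996, -0.092, -0.002]
force: [-6.1, 1.2, 0.0]
opening: 0.221
gripper_force: 70.2
```

```bash
python3 j.py
```

```text
t 11.7 TCP jig X -63.7 Y(+1.9 aim) 1.3 z 23.6 F along -6.2 lat 0.1 z 0.0 T [0.07 1.19 0.11]
```

Call:
send_rows(
  delta_rot=[
    [0,0,0],
    [0,0,0],
    [0,0,0],
    [0,0,0],
    [0,0,0],
  ],
  linear=[
    [0.003,0,0],
    [0.003,0,0],
    [0.002,0,0],
    [0.002,0,0],
    [0.001,0,0],
  ],
  fingers=[0.01,0.01,0.01,0.01,0.01],
)

```text
time: 12.2
position: [488.9, 208.3, 23.6]
tcp_rot: [0.0, 0.996, -0.092, -0.001]
force: [-5.7, 0.1, 1.4]
opening: 0.225
gripper_force: 70.1
```

```bash
python3 j.py
```

```text
t 12.2 TCP jig X -52.6 Y(+1.9 aim) 1.3 z 23.6 F along -5.6 lat -0.9 z 1.4 T [0.04 1.12 0.07]
```

Call:
send_rows(
  delta_rot=[
    [0,0,0],
    [0,0,0],
    [0,0,0],
    [0,0,0],
    [0,0,0],
  ],
  linear=[
    [0.001,0,0],
    [0.001,0,0],
    [0.001,0,0],
    [0.001,0,0],
    [0,0,0],
  ],
  fingers=[0.01,0.01,0.01,0.01,0.01],
)

```text
time: 12.7
position: [492.8, 207.5, 23.6]
tcp_rot: [0.001, 0.996, -0.092, -0.001]
force: [-5.3, 0.7, -0.0]
opening: 0.223
gripper_force: 70.1
```

```bash
python3 j.py
```

```text
t 12.7 TCP jig X -48.5 Y(+1.9 aim) 1.3 z 23.6 F along -5.3 lat -0.3 z -0.0 T [-0.02  1.02  0.05]
```

Call:
send_rows(
  delta_rot=[
    [0,0,0],
    [0,0,0],
    [0,0,0],
    [0,0,0],
    [0,0,0],
  ],
  linear=[
    [0.001,0,0],
    [0.001,0,0],
    [0,0,0],
    [0,0,0],
    [0,0,0],
  ],
  fingers=[0.01,0.01,0.01,0.01,0.01],
)

```text
time: 13.2
position: [493.4, 207.3, 23.5]
tcp_rot: [0.001, 0.996, -0.093, -0.003]
force: [-8.0, 1.5, 2.7]
opening: 0.225
gripper_force: 70.7
```

```bash
python3 j.py
```

```text
t 13.2 TCP jig X -48.0 Y(+1.9 aim) 1.1 z 23.5 F along -8.2 lat 0.0 z 2.7 T [0.2  1.48 0.08]
```

Call:
send_rows(
  delta_rot=[
    [0,0,0],
    [0,0,0],
    [0,0,0],
    [0,0,0],
    [0,0,0],
  ],
  linear=[
    [0.001,0,0],
    [0.001,0,0],
    [0,0,0],
    [0,0,0],
    [0,0,0],
  ],
  fingers=[0.01,0.01,0.01,0.01,0.01],
)

```text
time: 13.7
position: [493.5, 207.2, 23.4]
tcp_rot: [0.001, 0.996, -0.093, -0.004]
force: [-10.8, 3.1, 4.9]
opening: 0.225
gripper_force: 71.7
```

```bash
python3 j.py
```

```text
t 13.7 TCP jig X -47.9 Y(+1.9 aim) 1.0 z 23.4 F along -11.2 lat 1.0 z 4.9 T [0.52 2.05 0.06]
```

Call:
send_rows(
  delta_rot=[
    [0,0,0],
    [0,0,0],
    [0,0,0],
    [0,0,0],
    [0,0,0],
  ],
  linear=[
    [0.002,0,0],
    [0.002,0,0],
    [0.001,0,0],
    [0,0,0],
    [0,0,0],
  ],
  fingers=[0.01,0.01,0.01,0.01,0.01],
)

```text
time: 14.2
position: [493.5, 206.9, 23.2]
tcp_rot: [0.001, 0.996, -0.093, -0.008]
force: [-21.0, 8.4, 11.8]
opening: 0.222
gripper_force: 74.3
```

```bash
python3 j.py; python3 plan.py 493 207 22 -10.6 5|head -1
```

```text
t 14.2 TCP jig X -47.8 Y(+1.9 aim) 0.7 z 23.2 F along -22.2 lat 4.4 z 11.8 T [1.4  3.56 0.11]
now [493.5 206.9  23.2] -10.7 tz-tilt [-1.660e-02  2.000e-04 -9.999e-01] turn z/row -0.0004
```

The stop is solid: 22 N with no motion, at X = -47.8 (expected -48). I'll ease the push, set the grip down and check.

Call:
send_rows(
  delta_rot=[
    [0,0,0],
    [0,0,0],
    [0,0,0],
    [0,0,0],
    [0,0,0],
  ],
  linear=[
    [-0.003,0,0],
    [-0.003,0,0],
    [-0.001,0,0.001],
    [0,0,0.001],
    [0,0,0],
  ],
  fingers=[0.01,0.01,0.01,0.01,0.01],
)

```text
time: 14.7
position: [493.4, 207.6, 22.8]
tcp_rot: [0.0, 0.996, -0.093, -0.002]
force: [-10.4, 2.0, 13.1]
opening: 0.224
gripper_force: 75.9
```

```bash
python3 j.py; python3 plan.py 493 207 22 -10.6 5|head -1
```

```text
t 14.7 TCP jig X -48.0 Y(+1.9 aim) 1.4 z 22.8 F along -10.6 lat -0.0 z 13.1 T [0.14 2.03 0.06]
now [493.4 207.6  22.8] -10.62 tz-tilt [-4.5e-03 -2.0e-04 -1.0e+00] turn z/row -0.0001
```

Call:
send_rows(
  delta_rot=[
    [0,0,0],
    [0,0,0],
    [0,0,0],
    [0,0,0],
    [0,0,0],
  ],
  linear=[
    [0,0,0],
    [0,0,0],
    [0,0,0],
    [0,0,0],
    [0,0,0],
  ],
  fingers=[0.025,0.035,0.045,0.055,0.065],
  squeeze=20,
)

```text
time: 15.2
position: [497.1, 207.7, 21.9]
tcp_rot: [-0.0, 0.996, -0.093, 0.001]
force: [0.3, -0.3, -0.7]
opening: 0.763
gripper_force: 0.0
```

Call:
send_rows(
  delta_rot=[
    [0,0,0],
    [0,0,0],
    [0,0,0],
    [0,0,0],
    [0,0,0],
  ],
  linear=[
    [0,0,0],
    [0,0,-0.01],
    [0,0,-0.03],
    [0,0,-0.04],
    [0,0,-0.04],
  ],
  fingers=[0.065,0.065,0.065,0.065,0.065],
)

```text
time: 15.7
position: [495.7, 207.4, 143.3]
tcp_rot: [0.0, 0.996, -0.092, -0.0]
force: [1.7, 0.1, 0.2]
opening: 0.761
gripper_force: 0.0
```

Call:
send_rows(
  delta_rot=[
    [0,0,0],
    [0,0,0],
    [0,0,0],
    [0,0,0],
    [0,0,0],
  ],
  linear=[
    [0,0,-0.04],
    [0,0,-0.04],
    [0,0,-0.02],
    [0,0,0],
    [0,0,0],
  ],
  fingers=[0.065,0.065,0.065,0.065,0.065],
)

```text
time: 16.2
position: [496.0, 207.5, 242.2]
tcp_rot: [-0.0, 0.996, -0.092, 0.0]
force: [0.5, 0.3, -0.2]
opening: 0.763
gripper_force: 0.0
```

```bash
python3 - <<'E'
from h import *
s=sense();c=get_calibration("wrist");im=capture("wrist")
cv2.imwrite("pics/wf.png",im[:270,90:450,::-1])
cv2.imwrite("pics/wfb.png",cv2.resize(im[:270,90:450,::-1],(800,600),interpolation=cv2.INTER_CUBIC))
import pickle;pickle.dump(c,open("cf.pkl","wb"));print(s["time"],s["position"],s["force"])
E
```

```text
16.2 [495.97523349 207.52768718 242.21583983] [ 0.50940966  0.29696496 -0.15028105]
```

View pics/wfb.png

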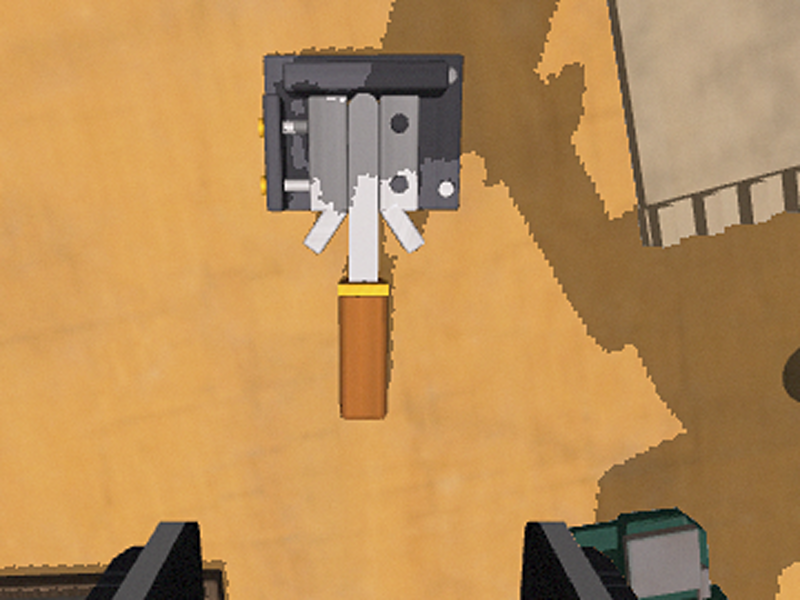

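The blade sits straight in the gap. Its nose at (364,95) is against the back stop, the grip is flat on the bench, and the gripper is clear.

```bash
python3 -c "
from plant import *
print(close_job())"
```

```text
the job is handed in; nothing more can be done
None
```

The thick blade is in the jig with its nose against the back stop and its grip down on the bench; I let go, didn't touch the thin blade, and handed the job in at about 16 s, with the verdict not shown.

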